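# Check boiler outlet tubes with a plug gauge and sort out the scaled

## Robot

A 6-joint arm with a two-finger parallel gripper is mounted at the origin on the work surface. World frame = base frame: x ahead of the robot, y to its left, z up, the work surface at z = 0. Lengths are in m, angles in rad, forces in N, time in s.
With the tool pointing down it reaches from about 0.275 to 0.825 m from the base axis. Payload 4.9 kg.
Tool frame: the origin (TCP) lies midway between the tips of the shut fingers; the grasp point (between the pads) lies 19 mm behind it (grip_point_offset is the distance from the TCP to the grasp point, in m); z points along the fingers, y is the line along which they close (so a half turn about z gives the same grasp; the last joint's range is limited). The gripper opens to 85 mm and grips with 20 to 120 N. Pads are 22 mm wide; open, the fingers measure 114 mm over their backs; the gripper's body (76 mm by 85 mm) begins 54 mm behind the grasp point. The pads swing forward as they close: fully open they stand 13 mm farther back than shut.
Start: joints at [1.003, 0.326, -0.193, 1.052, 0, 1.437], TCP at [0.231, 0.499, 0.231] pointing down, gripper open.
Joint ranges: [-2.65, 2.65], [-0.97, 1.79], [-1.3, 1.35], [-1.93, 2.1], [-1.47, 1.37], [-3.14, 3.14]. Speed limits (rad/s): [2.57, 2.57, 3.14, 3.14, 3.14, 3.14].

## Interface

Orientations are given as a rotation vector (axis times angle).
In Python, from cell import * gives the robot as it stands. Calls block until the motion is done:
- movep(position, orientation): joint-space move of the TCP to a pose.
- move_l(position, velocity=0.15, rot=None, until_force=None): straight line of the TCP; rot=None keeps the orientation; velocity is the mean speed in m/s. With until_force (N) it stops when the force on the tool has changed by that much, and returns True; else False.
- set_joints(angles): joint-space move.
- let_go() and grab(newtons=None): open the fingers fully, or close them until they stop; newtons is the grip in N (None keeps the last).
- sleep(seconds).
- ik(position, orientation): joint angles nearest the present ones, or None.
- get_state(): the state.
- grab_frame(name): name is "scene" or "top" or "wrist"; returns a dict with "img" (420x560x3 uint8, red, green, blue), "fx", "fy", "cx", "cy" (pixels), "cam_to_world" (4x4, takes a point from camera to world coordinates); the wrist camera has in their place "T_tool_cam" (4x4, takes a point from camera to tool coordinates, whose origin is the TCP and whose axes are the flange's). Camera axes: x right, y down, z forward; pixel columns grow to the right and rows downward; lengths in m; the calibration is good to about 2 mm. The wrist camera is an equidistant fisheye: a pixel r from the principal point sees the ray r / f radians off the axis. A picture is of the moment at which its call begins: read the wrist's pose just before it. There is no depth.
A pose or a line that the arm cannot do raises MotionError and nothing moves.
- sign_off(): hands the job in; it is judged then, once.
Trained networks look in the newest picture that a camera, given by its name, has taken for a name from the list of things; names that differ only in an ending like _2 or _b are one class to them, and where a whole thing is asked for, a point or a joint stands for the part that bears it (a point fixed in the world has none). Each returns a list of dicts, best first, with "score" (0 to 1); they miss things now and then, are a little off and sometimes report something else, mostly with a low value. They report only what shows in the picture. A call takes as long as a camera call. They do not tell look-alikes from the thing itself.
- spot_in(camera, name): "centre" ([column, row] in pixels, amid what is visible of it).
- silhouettes(camera, name): "mask" (420x560 bool, what is visible of it) and "centre" ([column, row] in pixels, amid what is visible of it).
- tip_of(camera, name): "centre" ([column, row] in pixels: a listed point, or the origin of a listed thing).
The state is a dict: "clock": time; "q": joint angles; "joint_velocities": joint speeds; "tau": joint torques, N m; "position": TCP position; "eef_rot": TCP orientation; "contact_force": force on the tool from outside, world axes, zero at the start; "wrist_torque": the same for the moment, N m; "finger_gap": opening from 0.0 (shut) to 1.0 (fully open); "grasp_force": force on a finger pad.
Only numpy, scipy, OpenCV 4.12 (cv2) and the standard library are available. Lean on these libraries where they do the work, as an engineer would, in place of code of your own. Each camera call takes 0.05 s, during which the arm holds its last target. There are 200 camera calls.

## Task

The outlet tubes of the water boiler have been descaled and stand draining in the sloping rack: take the plug gauge from its block and find out with it, without forcing it, which of them are still scaled. A clear tube lets the gauge in right up to its shoulder and stays in its seat in the rack; a tube in which the gauge stops part-way is still scaled and goes into the soaking tub, set down on the tub's floor before you let go. Finally the gauge must be back in its block, and the other things on the counter left where they are.

Things in the scene. Friction and masses are not known exactly. Their poses are not given: they have to be found in the camera images.
- rack: fixed wire draining rack on a 150 x 280 mm drip tray, origin under the tray's centre. Three seats at y = 85, 0, -85 mm hold the tubes leaning about 30 deg to its -x side: axis (-0.5, 0, 0.866), foot centre (20, y, 45), mouth (-27, y, 127) mm. Each tube lies on two wires (-x side) and stands on a ledge with an 8 mm kerb; the wires end 50 mm up the tube, the upper 45 mm is free
- tube_a: stainless boiler outlet tube, loose, 0.3 to 0.5 kg, in a seat of the rack: 40 mm outside diameter, 95 mm long, open at both ends, bore 30 mm. Origin: centre of the lower end; z: along the bore to the mouth (z = 95 mm). The three look alike, but any that is still scaled has a ring of scale inside that narrows the bore to 18 mm from 52 mm below the mouth on
- tube_b: stainless boiler outlet tube, loose, 0.3 to 0.5 kg, in a seat of the rack: 40 mm outside diameter, 95 mm long, open at both ends, bore 30 mm. Origin: centre of the lower end; z: along the bore to the mouth (z = 95 mm). The three look alike, but any that is still scaled has a ring of scale inside that narrows the bore to 18 mm from 52 mm below the mouth on
- tube_c: stainless boiler outlet tube, loose, 0.3 to 0.5 kg, in a seat of the rack: 40 mm outside diameter, 95 mm long, open at both ends, bore 30 mm. Origin: centre of the lower end; z: along the bore to the mouth (z = 95 mm). The three look alike, but any that is still scaled has a ring of scale inside that narrows the bore to 18 mm from 52 mm below the mouth on
- gauge: steel plug gauge, loose, 0.3 to 0.5 kg. Origin: nose tip; z: towards the handle. Plug 26 mm diameter to z = 80 mm, nose tapering to 20 mm in the first 10 mm; shoulder disc of 42 mm diameter, z = 80 to 88; hexagonal handle, 24 mm across flats, z = 88 to 168; one pair of flats faces +y and -y. Enters a clear tube 80 mm (shoulder on the mouth), a scaled one 52 mm
- block: wooden gauge block 85 x 85 x 90 mm, fixed, with an upright through hole of 34 mm diameter (3 mm chamfer) in the middle; the gauge hangs in it, its shoulder on the block's top. Origin at the centre of its underside
- tub: empty grey plastic soaking tub, fixed, 260 (x) x 200 (y) x 70 mm high, walls and floor 4 mm, with an 8 mm rim outside. Origin at the centre of its underside
- mug_a: orange mug, bystander, 80 mm wide, 90 mm high, handle to its +y; origin under its centre
- mug_b: orange mug, bystander, 80 mm wide, 90 mm high, handle to its +y; origin under its centre
- tin: milk powder tin, bystander, 103 mm wide, 121 mm high; origin under its centre
- jug_lid: blue jug lid lying on the counter, bystander, 128 mm wide, 45 mm high; origin under its centre
- wrench: steel wrench lying along its x axis, bystander, about 200 mm long, 15 mm high; origin at its middle
- scoop: white measuring scoop, bystander, 135 mm long, 40 mm high; origin on the counter near its middle
- beaker: clear measuring beaker, bystander, 104 mm wide, 150 mm high; origin under its centre
There are look-alikes about, which are no part of the job. What is shaped like the gauge but yellow is not meant.

How it is judged:
On the way, in this order (a step that is already met when the one before it is completed fails the run):
1. the gauge has been tried in the scaled tube: held, more than 40 mm down its bore and resting on the scale (z of gauge in the frame of tube_b between 0.02 and 0.055 m and x of gauge in the frame of tube_b between -0.008 and 0.008 m and y of gauge in the frame of tube_b between -0.008 and 0.008 m and contact force between the fingers and gauge above 0.5 N and contact force between gauge and tube_b above 0.5 N), for 0.05 s.
2. the scaled tube has been set down in the soaking tub while still held (x of tube_b in the frame of tub between -0.13 and 0.13 m and y of tube_b in the frame of tub between -0.1 and 0.1 m and z of tube_b in the frame of tub below 0.07 m and contact force between tube_b and tub above 0.3 N and contact force between the fingers and tube_b above 0.5 N and linear speed of tube_b below 0.15 m/s), for 0.05 s.
At the end, for the whole second after the job is handed in: The scaled tube is in the tub, its foot end below the rim; each clear tube is within 15 mm of its start and leans 22 to 38 degrees in the rack; the gauge is upright (0.1 rad) in its block, its nose within 10 mm of the hole's axis and under 16 mm up; all are at rest (x of tube_b in the frame of tub between -0.13 and 0.13 m and y of tube_b in the frame of tub between -0.1 and 0.1 m and z of tube_b in the frame of tub below 0.07 m and distance of each of tube_a, tube_c from where it was at the start of the episode below 0.015 m and angle between the z axis of tube_a and the z axis of rack, either way round between 0.383972 and 0.663225 rad and angle between the z axis of tube_c and the z axis of rack, either way round between 0.383972 and 0.663225 rad and x of gauge in the frame of block between -0.01 and 0.01 m and y of gauge in the frame of block between -0.01 and 0.01 m and z of gauge in the frame of block below 0.016 m and angle between gauge's own z axis and vertical below 0.1 rad and linear speed of each of tube_a, tube_b, tube_c, gauge below 0.02 m/s); the robot touches nothing.
It fails at once if the gauge is forced into a tube with more than 100 N (contact force between gauge and tube_a above 100 N or contact force between gauge and tube_b above 100 N or contact force between gauge and tube_c above 100 N).
It fails at once if one of the other things on the counter (mugs, tin, lid, wrench, scoop, beaker) is moved by more than 30 mm (distance of any of mug_a, mug_b, tin, jug_lid, wrench, scoop, beaker from where it was at the start of the episode above 0.03 m).
It also fails if it takes over 72 s, if anything falls off the work surface, if the arm or the gripper's body presses on something with over 40 N, if the wrist force passes 120 N, or if a joint passes its speed limit or range.

## Working session

There is one attempt and no reset: what is moved stays moved. The work goes in short steps, each a Python script; the robot and the scene stay as the last script left them, time stands still between calls to the robot, and variables do not carry over. Pictures are saved under pics/ and viewed, at most 10 in all, crops included, and the job is handed in when it is done.

```bash
mkdir -p pics; ls; python3 - <<'E'
from cell import *
import cv2,numpy as np
a=grab_frame("scene");b=grab_frame("top")
for n,f in(("scene",a),("top",b)):
    cv2.imwrite(f"pics/{n}0.png",cv2.resize(f["img"][:,:,::-1],(800,600)))
    print(n,f["fx"],f["fy"],f["cx"],f["cy"],np.round(f["cam_to_world"],3).tolist())
    for k in("gauge","block","rack","tub","tube_a"):
        print(k,[(np.round(d["centre"]).tolist(),round(d["score"],2)) for d in tip_of(n,k)], [(np.round(d["centre"]).tolist(),round(d["score"],2)) for d in spot_in(n,k)])
print(get_state()["clock"])
E
```

```text
pics
scene 455.1513143073825 455.1513143073825 279.1177198511207 204.18462081812874 [[0.692, 0.589, -0.417, 1.07], [0.722, -0.556, 0.411, -0.423], [0.01, -0.586, -0.81, 1.104], [0.0, 0.0, 0.0, 1.0]]
gauge [([194.0, 273.0], 0.68), ([220.0, 210.0], 0.65), ([229.0, 242.0], 0.64), ([221.0, 283.0], 0.59)] [([190.0, 254.0], 0.87), ([216.0, 189.0], 0.73), ([253.0, 323.0], 0.68), ([218.0, 267.0], 0.59), ([222.0, 223.0], 0.55), ([185.0, 218.0], 0.17), ([382.0, 151.0], 0.17)]
block [([226.0, 242.0], 0.77), ([226.0, 240.0], 0.3)] [([226.0, 235.0], 0.63)]
rack [([329.0, 194.0], 0.92)] [([329.0, 199.0], 0.65)]
tub [([130.0, 313.0], 0.93)] [([126.0, 304.0], 0.76)]
tube_a [([315.0, 165.0], 0.85), ([337.0, 181.0], 0.61), ([376.0, 172.0], 0.29)] [([313.0, 156.0], 0.86), ([348.0, 194.0], 0.6), ([331.0, 174.0], 0.58), ([186.0, 222.0], 0.53)]
top 383.19709707753714 383.19709707753714 278.9942061539008 207.58330218080263 [[-0.006, -0.994, 0.111, 0.444], [-1.0, 0.005, -0.008, 0.072], [0.008, -0.111, -0.994, 1.043], [0.0, 0.0, 0.0, 1.0]]
gauge [([358.0, 198.0], 0.78), ([301.0, 268.0], 0.77), ([369.0, 225.0], 0.72), ([324.0, 231.0], 0.55)] [([376.0, 222.0], 0.77), ([367.0, 191.0], 0.73), ([330.0, 224.0], 0.64), ([305.0, 269.0], 0.5)]
block [([324.0, 228.0], 0.89)] [([319.0, 229.0], 0.61)]
rack [([203.0, 205.0], 0.73)] [([209.0, 207.0], 0.92)]
tub [([442.0, 236.0], 0.83), ([136.0, 187.0], 0.23)] [([446.0, 233.0], 0.61), ([350.0, 267.0], 0.34)]
tube_a [([192.0, 196.0], 0.7), ([185.0, 231.0], 0.66), ([201.0, 203.0], 0.3)] [([196.0, 199.0], 0.9), ([192.0, 236.0], 0.86), ([204.0, 165.0], 0.68), ([352.0, 267.0], 0.68)]
1.1
```

View pics/scene0.png

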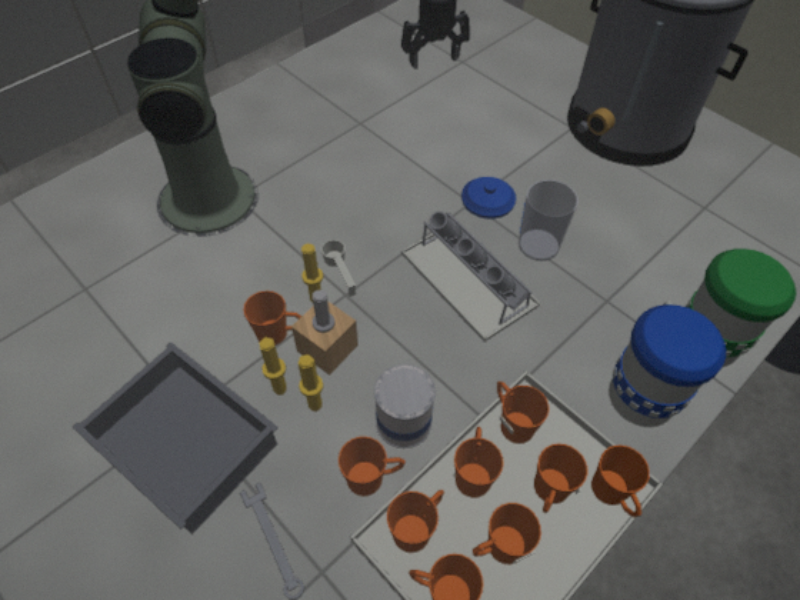

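View pics/top0.png

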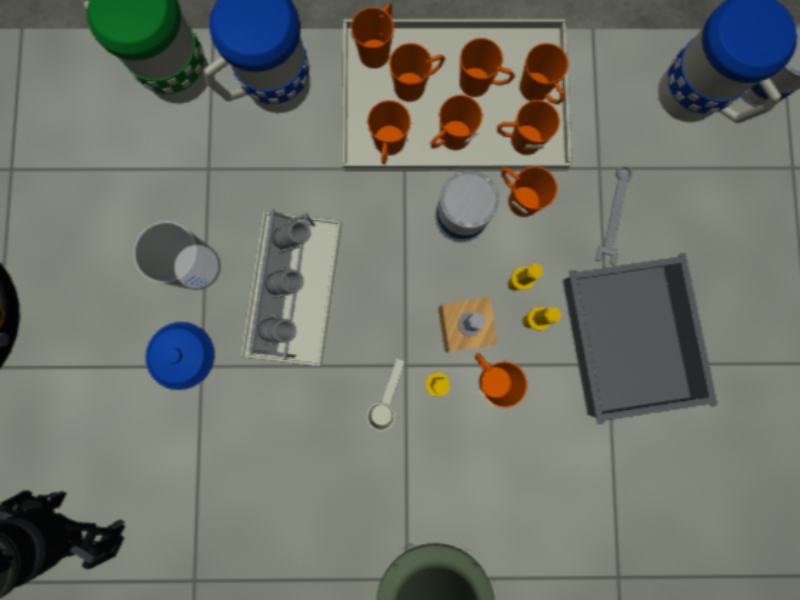

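```bash
cat >h.py <<'E'
from cell import *
import cv2,numpy as np
from scipy.spatial.transform import Rotation as R
def ray(f,p):
    T=np.array(f["cam_to_world"]);d=T[:3,:3]@[(p[0]-f["cx"])/f["fx"],(p[1]-f["cy"])/f["fy"],1];return T[:3,3],d/np.linalg.norm(d)
def onz(f,p,z=0):
    o,d=ray(f,p);return o+d*(z-o[2])/d[2]
def proj(f,P):
    T=np.linalg.inv(f["cam_to_world"]);c=T[:3,:3]@np.array(P)+T[:3,3];return np.array([f["fx"]*c[0]/c[2]+f["cx"],f["fy"]*c[1]/c[2]+f["cy"]])
def tri(rs):
    A=sum(np.eye(3)-np.outer(d,d) for o,d in rs);b=sum((np.eye(3)-np.outer(d,d))@o for o,d in rs);return np.linalg.solve(A,b)
E
python3 - <<'E'
from h import *
a=grab_frame("scene");b=grab_frame("top")
for k in("rack","block","tub","mug_a","tin","jug_lid","wrench","scoop","beaker"):
    A=tip_of("scene",k)[:3];B=tip_of("top",k)[:3]
    print(k,[np.round(onz(a,d["centre"])[:2],3).tolist() for d in A],[np.round(onz(b,d["centre"])[:2],3).tolist() for d in B])
for k in("block","tub","rack"):
    m=silhouettes("top",k)[0]["mask"].astype(np.uint8)
    r=cv2.minAreaRect(cv2.findNonZero(m));print(k,r,[np.round(onz(b,p)[:2],3).tolist() for p in cv2.boxPoints(r)])
ca=a["img"][135:255,265:385];cb=b["img"][140:265,160:250];cc=a["img"][190:265,195:260]
pic=[cv2.resize(c[:,:,::-1],None,fx=s,fy=s,interpolation=cv2.INTER_CUBIC) for c,s in((ca,3),(cb,3),(cc,2))]
W=np.zeros((420,800,3),np.uint8);x=0
for p in pic: W[:p.shape[0],x:x+p.shape[1]]=np.clip(p*1.6,0,255);x+=p.shape[1]
cv2.imwrite("pics/crop1.png",W)
E
```

```text
rack [] [[0.573, 0.271], [0.625, 0.457]]
block [[0.495, -0.059], [0.745, -0.191]] []
tub [[0.483, -0.376]] [[0.482, -0.375]]
mug_a [[0.396, -0.117], [0.749, -0.187]] [[0.755, -0.176]]
tin [[0.718, -0.064]] [[0.577, 0.298], [0.71, -0.062]]
jug_lid [[0.442, 0.482]] [[0.457, 0.483]]
wrench [[0.726, -0.369]] [[0.722, -0.36]]
scoop [[0.383, 0.072]] [[0.385, 0.084]]
beaker [[0.619, 0.441], [0.579, 0.276]] [[0.625, 0.447], [0.393, -0.117]]
block ((326.3554992675781, 226.56068420410156), (34.21287155151367, 37.48209762573242), 81.25383758544922) [[0.546, -0.009], [0.562, -0.11], [0.469, -0.122], [0.454, -0.021]]
tub ((446.55816650390625, 236.5253448486328), (108.32218933105469, 91.12986755371094), 79.87532806396484) [[0.604, -0.249], [0.648, -0.501], [0.356, -0.533], [0.315, -0.289]]
rack ((203.63262939453125, 201.7464141845703), (58.26451873779297, 105.46568298339844), 8.583621978759766) [[0.448, 0.366], [0.736, 0.33], [0.711, 0.17], [0.424, 0.211]]
```

View pics/crop1.png

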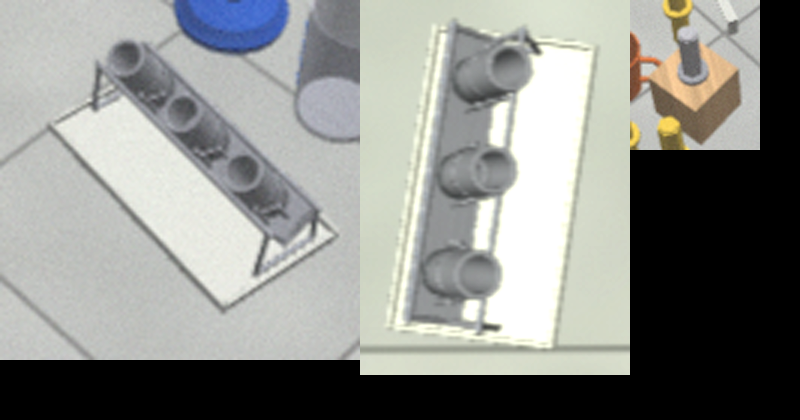

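```bash
python3 - <<'E'
from h import *
a=grab_frame("scene");b=grab_frame("top")
S=[(306.7,155),(326.3,173.3),(346.7,192.7)];T=[(198.7,231.7),(203.7,197.3),(210,162.7)]
for s,t in zip(S,T): print("mouth",np.round(tri([ray(a,s),ray(b,t)]),4),np.round(onz(a,s,.127),4),np.round(onz(b,t,.127),4))
for p in [(184,149.3),(238.7,155),(224.3,255.7),(169.3,248.3)]: print("tray",np.round(onz(b,p,.005),4))
g=(225,206.5);t=(331.8,222.6);print("gauge top",tri([ray(a,g),ray(b,t)]),onz(a,g,.178),onz(b,t,.178))
for c in (tip_of("top","block"),tip_of("top","gauge")): print([np.round(onz(b,d["centre"],0.005),3).tolist() for d in c])
E
```

```text
mouth [0.4898 0.2581 0.1169] [0.4957 0.251  0.127 ] [0.4894 0.2561 0.127 ]
mouth [0.5745 0.2486 0.1154] [0.5808 0.2418 0.127 ] [0.5721 0.2455 0.127 ]
mouth [0.6605 0.2349 0.1191] [0.6649 0.2319 0.127 ] [0.6571 0.2316 0.127 ]
tray [0.7236 0.3252 0.005 ]
tray [0.7068 0.1738 0.005 ]
tray [0.4306 0.2109 0.005 ]
tray [0.4512 0.3588 0.005 ]
gauge top [ 0.50545327 -0.05541408  0.17663213] [ 0.50586873 -0.05643016  0.178     ] [ 0.50574452 -0.05471542  0.178     ]
[[0.499, -0.058, 0.005]]
[[0.513, -0.183, 0.005], [0.506, -0.064, 0.005], [0.583, -0.154, 0.005], [0.402, 0.001, 0.005]]
```

```bash
cat >>h.py <<'E'
def rot(z,y):
    z=np.array(z,float);z/=np.linalg.norm(z);y=np.array(y,float);y=y-z*(y@z);y/=np.linalg.norm(y)
    return R.from_matrix(np.c_[np.cross(y,z),y,z])
def best(p,z,y):
    q=get_state()["q"];c=[]
    for s in(1,-1):
        r=rot(z,np.array(y)*s).as_rotvec();j=ik(p,r)
        if j is not None:c.append((np.abs(np.array(j)-q).max(),r,j))
    c.sort(key=lambda e:e[0]);return c[0] if c else None
def wrist():
    s=get_state();f=grab_frame("wrist");M=np.eye(4);M[:3,:3]=R.from_rotvec(s["eef_rot"]).as_matrix();M[:3,3]=s["position"]
    f["cam_to_world"]=M@np.array(f["T_tool_cam"]);return f
def wray(f,p):
    v=np.array([(p[0]-f["cx"])/f["fx"],(p[1]-f["cy"])/f["fy"]]);t=np.linalg.norm(v)
    d=np.r_[v/t*np.sin(t),np.cos(t)] if t>0 else np.array([0,0,1.]);T=f["cam_to_world"];return T[:3,3],T[:3,:3]@d
def wproj(f,P):
    T=np.linalg.inv(f["cam_to_world"]);c=T[:3,:3]@np.array(P)+T[:3,3];r=np.hypot(c[0],c[1]);t=np.arctan2(r,c[2])
    return np.array([f["cx"]+f["fx"]*t*c[0]/r,f["cy"]+f["fy"]*t*c[1]/r])
E
python3 - <<'E'
from h import *
d=[0,0,-1];y=[-.15,.99,0]
e=best([.505,-.056,.28],d,y);print(e)
movep([.505,-.056,.28],e[1]);f=wrist()
cv2.imwrite("pics/w1.png",f["img"][:,:,::-1])
print(f["fx"],f["cx"],f["cy"],np.round(f["T_tool_cam"],3).tolist())
print("proj top/shoulder",wproj(f,[.505,-.056,.178]),wproj(f,[.505,-.056,.098]))
for k in("gauge","block"): print(k,[(np.round(c["centre"]),round(c["score"],2)) for c in spot_in("wrist",k)])
# ik feasibility for later
yaw=np.radians(82.3);rx=np.array([np.cos(yaw),np.sin(yaw),0]);ry=np.array([-rx[1],rx[0],0]);ax=-.5*rx+.866*np.array([0,0,1])
for m in([.4895,.257,.12],[.5735,.2465,.12],[.659,.233,.12]):
    for dist in (-.03,.1,.17,.24):
        print(m,dist,[best(np.array(m)+ax*dist,-ax,v) is not None for v in(ry,rx)])
print(get_state()["clock"])
E
```

```text
(np.float64(1.2988402651088162), array([3.13271729, 0.23598041, 0.        ]), array([-0.25580597,  0.21930524, -0.2115799 ,  1.13991118,  0.        ,
        2.73541526]))
325.19226210127806 276.6648629376411 213.6534335664737 [[-0.0, -0.965, -0.261, 0.066], [1.0, -0.0, -0.0, -0.001], [0.0, -0.261, 0.965, -0.143], [0.0, 0.0, 0.0, 1.0]]
proj top/shoulder [278.62547526 213.39315885] [278.21108158 192.94786881]
gauge [(array([392., 133.]), 0.93), (array([282., 203.]), 0.67), (array([398., 207.]), 0.6), (array([214., 283.]), 0.58)]
block [(array([282., 174.]), 0.94)]
[0.4895, 0.257, 0.12] -0.03 [True, True]
[0.4895, 0.257, 0.12] 0.1 [True, True]
[0.4895, 0.257, 0.12] 0.17 [True, True]
[0.4895, 0.257, 0.12] 0.24 [True, True]
[0.5735, 0.2465, 0.12] -0.03 [True, True]
[0.5735, 0.2465, 0.12] 0.1 [True, True]
[0.5735, 0.2465, 0.12] 0.17 [True, True]
[0.5735, 0.2465, 0.12] 0.24 [True, True]
[0.659, 0.233, 0.12] -0.03 [True, True]
[0.659, 0.233, 0.12] 0.1 [True, True]
[0.659, 0.233, 0.12] 0.17 [True, True]
[0.659, 0.233, 0.12] 0.24 [True, True]
4.8167
```

View pics/w1.png

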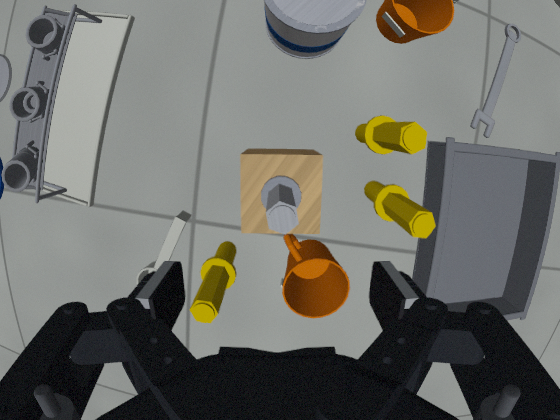

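```bash
python3 - <<'E'
from h import *
f=wrist();im=f["img"]
g=[c for c in silhouettes("wrist","gauge") if abs(c["centre"][0]-282)<15][0]["mask"]
ys,xs=np.nonzero(g);print(xs.min(),xs.max(),ys.min(),ys.max())
for p,z in(((283,215),.178),((280.5,190),.098)):
    o,d=wray(f,p);print(np.round(o+d*(z-o[2])/d[2],4))
w=g[175:205];i=np.argmax(w.sum(1));r=np.nonzero(w[i])[0];print("shoulder row",175+i,r.min(),r.max())
cv2.imwrite("pics/w1c.png",cv2.resize(im[140:240,230:330,::-1],(600,600),interpolation=cv2.INTER_CUBIC))
E
```

```text
261 300 175 234
[ 0.5042 -0.0596  0.178 ]
[ 0.5084 -0.0579  0.098 ]
shoulder row 191 261 300
```

View pics/w1c.png

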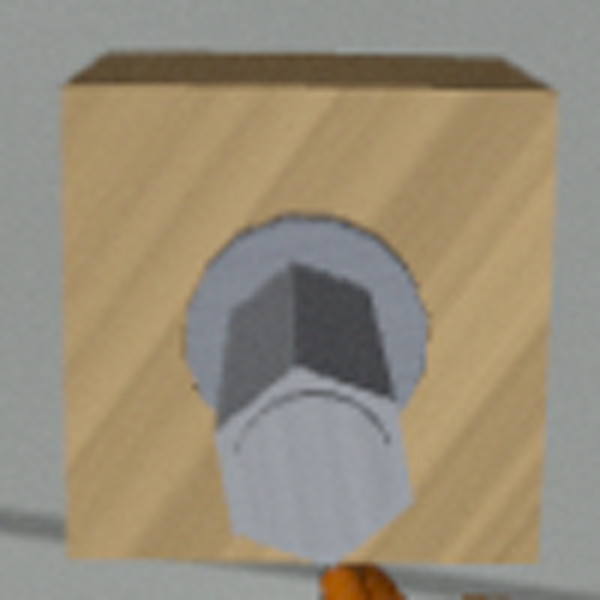

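```bash
python3 - <<'E'
from h import *
a=np.radians(12);e=best([.5027,-.059,.25],[0,0,-1],[-np.sin(a),np.cos(a),0])
movep([.5027,-.059,.25],e[1])
print(move_l([.5027,-.059,.123],.15,until_force=8))
print(grab(60));s=get_state();print(s["finger_gap"],s["grasp_force"],s["contact_force"])
print(move_l([.5027,-.059,.245],.12))
s=get_state();print(s["position"],s["finger_gap"],s["grasp_force"],s["contact_force"],s["clock"])
f=wrist();cv2.imwrite("pics/w2.png",f["img"][:,:,::-1])
for zz in(.142,.106,.05,.02):print(zz,wproj(f,[.5027,-.059,zz+.112]))
for n in("top","scene"):
    f=grab_frame(n);cv2.imwrite("pics/held_%s.png"%n,f["img"][:,:,::-1])
E
```

```text
False
False
0.27833068961740465 58.68213599547744 [-1.53628417 -1.12077562  4.69660703]
False
[ 0.5020859  -0.05880289  0.24408322] 0.2795404020925753 58.871782813221216 [ 0.30881889 -0.62700281 -3.78812307] 7.925
0.142 [278.86532441 276.21323368]
0.106 [278.52942133 247.66988826]
0.05 [278.191077   219.54320327]
0.02 [278.0644827 209.1716877]
```

View pics/w2.png

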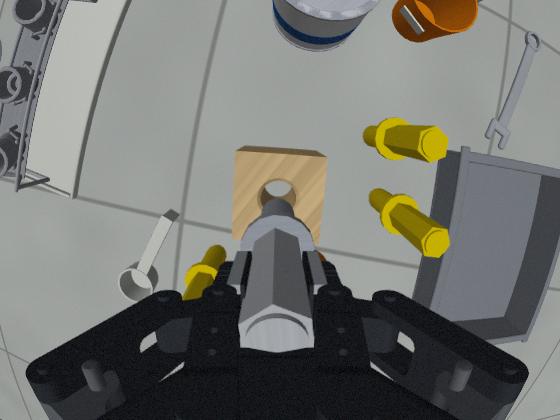

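```bash
cat >>h.py <<'E'
yaw=np.radians(82.3);rx=np.array([np.cos(yaw),np.sin(yaw),0]);ry=np.array([-rx[1],rx[0],0]);ax=-.5*rx+.8660254*np.array([0,0,1])
E
python3 - <<'E'
from h import *
m=np.array([.5745,.246,.122]);p=m+ax*.20
move_l([.5027,-.059,.33],.25)
e=best(p,-ax,ry);print(np.round(e[2],2));movep(p,e[1])
s=get_state();print(s["position"],s["clock"])
f=wrist();im=f["img"][:,:,::-1].copy()
for k in(-1,0,1):print(k,np.round(wproj(f,m+ry*.085*k),1))
print([(np.round(c["centre"]),round(c["score"],2)) for c in spot_in("wrist","tube_a")])
cv2.imwrite("pics/w3.png",cv2.resize(im,(800,600),interpolation=cv2.INTER_CUBIC))
E
```

```text
[-0.14  0.3  -0.17  1.11  0.52  1.56]
[0.56048152 0.14651366 0.29399835] 9.6
-1 [355.4 189.7]
0 [277.6 189.4]
1 [199.7 190. ]
[(array([206., 186.]), 0.6), (array([278., 185.]), 0.57)]
```

View pics/w3.png

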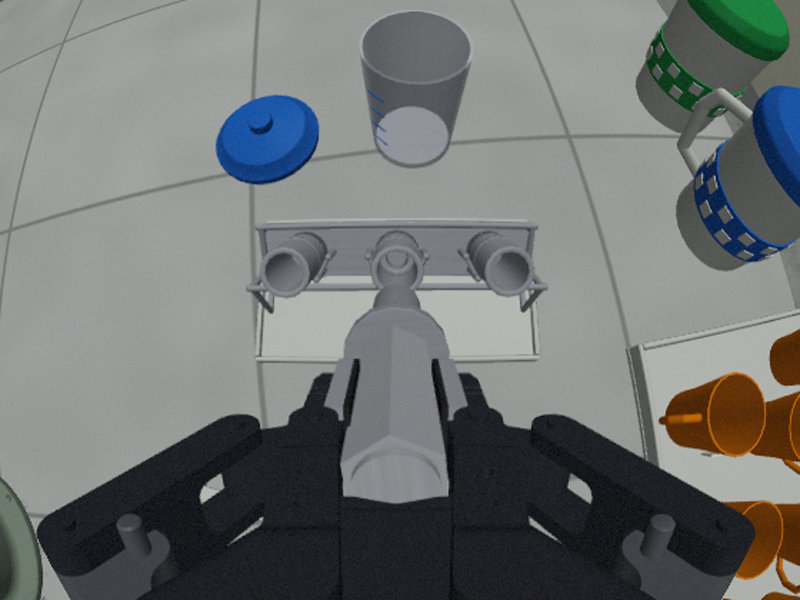

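```bash
cat >>h.py <<'E'
M=np.array([.5745,.246,.122]);UP=np.array([0,0,.0012])
def probe(k,off=(0,0),lim=10,r=None):
    m=M+ry*(.085*k+off[0])+np.cross(ry,ax)*off[1]
    e=best(m+ax*.145,-ax,ry);movep(m+ax*.145+UP,e[1])
    hit=move_l(m+ax*.070+UP,.05,until_force=lim) or move_l(m+ax*.026+UP,.03,until_force=lim)
    sleep(.3);s=get_state();d=np.array(s["position"])-m
    print(k,"hit",hit,"depth",round(.113-d@ax,4),"lat",np.round([d@ry,d@np.cross(ry,ax)],4),"F",np.round(s["contact_force"],1),"tq",np.round(s["wrist_torque"],2),"t",s["clock"])
    return m
E
python3 - <<'E'
from h import *
probe(0)
E
```

```text
0 hit True depth 0.0463 lat [-0.0004  0.0006] F [-1.1 -2.6  4.8] tq [-0.46  0.28  0.14] t 12.4667
```

```bash
python3 - <<'E'
from h import *
for k in(0,1,-1):
    m=M+ry*.085*k
    if k: probe(k)
    move_l(m+ax*.145+UP,.12)
s=get_state();print(s["contact_force"],s["finger_gap"],s["clock"])
f=wrist();cv2.imwrite("pics/w4.png",f["img"][:,:,::-1])
E
```

```text
1 hit True depth 0.074 lat [0.0002 0.001 ] F [-1.2 -3.1  5.2] tq [-0.25  0.3   0.2 ] t 16.6917
-1 hit True depth 0.0741 lat [0.0002 0.0007] F [-2.  -2.8  5.2] tq [-0.15  0.27  0.15] t 21.425
[ 0.46968    -0.3872966  -4.18450613] 0.2817279367836352 22.4833
```

```bash
python3 - <<'E'
from h import *
P=np.array([.5033,-.0592,.33]);a=np.radians(12);e=best(P,[0,0,-1],[-np.sin(a),np.cos(a),0])
move_l(M-ry*.085+ax*.21,.2);movep(P,e[1])
f=wrist();cv2.imwrite("pics/w5.png",f["img"][:,:,::-1])
print(move_l([*P[:2],.215],.2),move_l([*P[:2],.122],.06,until_force=6))
s=get_state();print(s["position"],s["contact_force"],s["clock"])
E
```

```text
False True
[ 0.5032012  -0.05923496  0.12340758] [-1.3605999  -0.7762097   5.49823773] 26.2583
```

```bash
python3 - <<'E'
from h import *
let_go();P=[.5033,-.0592];move_l([*P,.26],.15)
f=wrist();cv2.imwrite("pics/w6.png",f["img"][110:310,180:380,::-1])
for n in("top",): grab_frame(n)
m=M+ax*.006;e=best(m+ax*.10,-ax,ry)
movep(m+ax*.10+UP,e[1])
print(move_l(m-ax*.034+UP,.12,until_force=8))
grab(50);s=get_state();print(s["position"],s["finger_gap"],s["grasp_force"],s["contact_force"],s["clock"])
E
```

```text
False
[0.57652155 0.25973049 0.09957252] 0.4599801986184375 49.738930463790894 [-2.35155951 -2.91136663  5.42854085] 30.8167
```

View pics/w6.png

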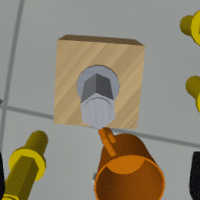

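```bash
python3 - <<'E'
from h import *
m=M+ax*.006
move_l(m+ax*.10,.12);s=get_state();print(s["finger_gap"],s["grasp_force"],s["contact_force"])
move_l(m+ax*.13+np.array([0,0,.12]),.2)
a=np.radians(8);P=[.482,-.376,.33]
e=best(P,[0,0,-1],[-np.sin(a),np.cos(a),0]);movep(P,e[1])
f=wrist();cv2.imwrite("pics/w7.png",f["img"][:,:,::-1])
move_l([*P[:2],.10],.2);print(move_l([*P[:2],.055],.03,until_force=5));sleep(.3)
s=get_state();print(s["position"],s["finger_gap"],s["contact_force"],s["clock"])
f=grab_frame("scene");cv2.imwrite("pics/s7.png",f["img"][:,:,::-1])
E
```

```text
0.46172993748243507 51.127813160419464 [-1.1223265  -0.44561781 -4.94002874]
True
[ 0.48227873 -0.37584272  0.06718527] 0.45866246062246435 [0.43904862 0.47808515 6.22968056] 37.6333
```

View pics/s7.png

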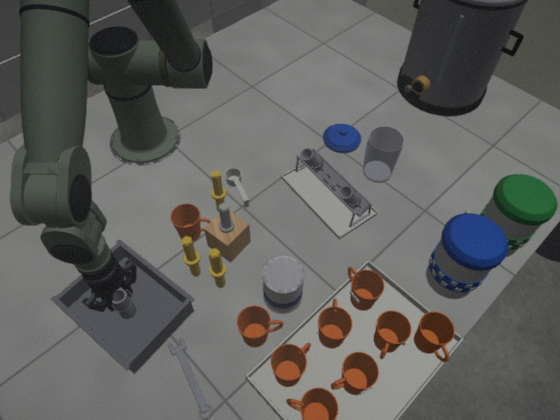

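The tube is on the tub floor (123, 303) and still held. The clear tubes (307, 155 and 348, 194) and the gauge (226, 217) are in place. I'll release and retreat.

```bash
python3 - <<'E'
from h import *
let_go();sleep(.3);move_l([.482,-.376,.30],.15);sleep(.5)
f=wrist();g=grab_frame("scene")["img"];b=f["img"]
cv2.imwrite("pics/end.png",np.hstack([cv2.resize(b,(400,300)),cv2.resize(g[130:280,60:390],(400,300))])[:,:,::-1])
print(get_state()["clock"])
E
```

```text
40.825
```

View pics/end.png

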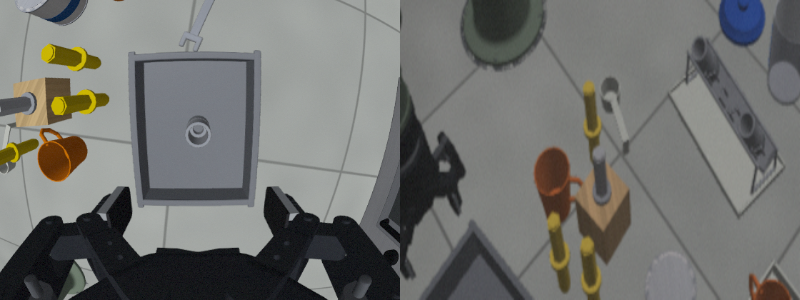

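The tube stands upright in the tub (198, 130), with its scale ring visible. The gauge is upright in its block (600, 175), and both clear tubes are in their seats.

```bash
python3 -c "
from cell import *
print(sign_off())"
```

```text
the job is handed in; nothing more can be done
None
```

The job is handed in at about 41 s: the gauge stopped part-way only in the middle tube, which now stands in the soaking tub; the two clear tubes are still in the rack, the gauge is back in its block, and the other things on the counter look undisturbed in the last pictures.

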